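# Latch the lid of a packed food carrier

## Task

The insulated food carrier is packed and ready to leave, but both latches on its front still stand open, their wire loops already hooked on the lid. Push each latch lever over and down with the fingertips until it snaps shut against the carrier; nothing is to be picked up. Do not shove the carrier, leave the tumbler, mug and carafe standing where they are, and take the hand away at the end.

Things in the scene. Friction and masses are not known exactly. Their poses are not given: they have to be found in the camera images.
- carrier: brick-red insulated food box, lid closed, 340 deep, 430 wide, 207 high (mm), about 7 kg, loose on rubber feet. Origin: at table height below the middle of the lid's front edge. +x into the carrier from its front (away from the robot), +y left along the front, +z up. Front face: x = 0. Two steel over-centre latches on it at y = +110 and -110; above each a hook on the lid, 18 mm out, 174 to 196 high
- latch_left (a joint): lever angle (rad) of the left latch about its level pivot (along carrier y). 0 = shut, hanging straight down along the front; 1.57 = straight out to the robot; more = pointing up; stop 2.1. Its loop is sprung: open, it rests at 1.65 to 1.85; pushed down it resists, up to about 6 N near its end, and springs back if let go; past dead centre, about 0.3, it snaps shut to 0 by itself and stays
- latch_right (a joint): the same for the right latch (carrier y = -110 mm)
- left_pivot (a point): centre of the left lever's pivot, fixed on the carrier: 14 mm in front of its front face, 125 mm above the table, at carrier y = +110 mm; axes as the carrier's
- right_pivot (a point): the same for the right lever, at carrier y = -110 mm
- left_pad (a point): point on the left lever's pushing face (upper side while it sticks out, robot's side when shut), mid-width, 55 mm from the pivot along the lever, moving with it; its -z points to the lever's free end, its -x out of the face. Lever: steel channel 40 mm wide, face flat and 10 mm off the pivot axis, ending 65 mm from the pivot in a 17 mm lip bent 35 degrees to the pushing side (80 mm in all)
- right_pad (a point): the same on the right lever
- tumbler: clear glass tumbler, 68 mm across, 95 mm high, standing in front of the carrier; origin at the centre of its underside, z up
- mug: white mug, 80 mm across, 90 mm high, handle to its own +y, standing to the left; origin at the centre of its underside, z up
- carafe: clear glass carafe, 100 mm across at the foot, 215 mm high, standing to the right; origin at the centre of its underside, z up

How it is judged:
By the outcome, as a careful person would: the job done as asked, in the order asked, and still so for the second after the job is handed in, with the robot touching nothing.
It also fails if it takes over 48 s, if anything falls off the work surface, if the arm or the gripper's body presses on something with over 40 N, if the wrist force passes 120 N, or if a joint passes its speed limit or range.

## Robot

A 7-joint arm with a two-finger parallel gripper is mounted at the origin on the work surface. World frame = base frame: x ahead of the robot, y to its left, z up, the work surface at z = 0. Lengths are in mm, angles in rad, forces in N, time in s.
With the tool pointing down it reaches from about 400 to 900 mm from the base axis. Payload 5.6 kg.
Tool frame: the origin (TCP) lies midway between the tips of the shut fingers; the grasp point (between the pads) lies 19 mm behind it; z points along the fingers, y is the line along which they close (so a half turn about z gives the same grasp; the last joint's range is limited). The gripper opens to 92 mm and grips with 3 to 60 N. Pads are 20 mm wide; open, the fingers measure 128 mm over their backs; the gripper's body (75 mm by 189 mm) begins 69 mm behind the grasp point.
Start: joints at [1.19, 0.468, -0.012, 1.603, 0.006, 1.071, -0.056], TCP at [215.377, -613.288, 214.592] pointing down, gripper open.
Joint ranges: [-2.53, 2.53], [-0.31, 2.02], [-1.57, 1.55], [0.28, 2.44], [-1.29, 4.43], [0.15, 1.84], [-2.92, 2.92]. Speed limits (rad/s): [2.57, 2.57, 3.14, 3.14, 3.14, 3.14, 3.14].

## Interface

Orientations are given as a rotation vector (axis times angle).
In Python, from cell import robot, grip, kin, viewer gives the robot as it stands. Calls block until the motion is done:
- robot.movep(position, orientation): joint-space move of the TCP to a pose.
- robot.servo_line(position, feed=150, rotation=None): straight line of the TCP; rotation=None keeps the orientation; feed is the mean speed in mm/s.
- robot.goto_joints(angles): joint-space move.
- grip(opening, newtons=None): opening from 0.0 (shut) to 1.0 (fully open); newtons is the grip in N (None keeps the last); returns when the fingers have stopped.
- robot.hold(seconds).
- kin.ik(position, orientation): joint angles nearest the present ones, or None.
- robot.observe(): the state.
- viewer.read_camera(name): name is "side" or "top"; returns the picture (420x560x3 uint8, red, green, blue); there is no depth.
- viewer.camera_info(name): a dict with "camera_matrix" (3x3 intrinsics, pixels), "R" (3x3) and "t" (3): a world point X has camera coordinates R X + t. Camera axes: x right, y down, z forward; pixel columns grow to the right and rows downward; lengths in mm; the calibration is good to about 2 mm. A picture is of the moment at which its call begins. camera_info takes no time and is no camera call.
A pose or a line that the arm cannot do raises robot.IKError and nothing moves.
- robot.job_done(): hands the job in; it is judged then, once.
Trained networks look in the newest picture that a camera, given by its name, has taken for a name from the list of things; names that differ only in an ending like _2 or _b are one class to them, and where a whole thing is asked for, a point or a joint stands for the part that bears it (a point fixed in the world has none). Each returns a list of dicts, best first, with "confidence" (0 to 1); they miss things now and then, are a little off and sometimes report something else, mostly with a low value. They report only what shows in the picture. A call takes as long as a camera call.
- viewer.silhouettes(name, camera): "mask" (420x560 bool, what is visible of it).
- viewer.pinpoint(name, camera): "at" ([x, y, z] in mm, in the coordinates of the camera as it stood for that picture, good to about 4 mm: a listed point, or the origin of a listed thing).
The state is a dict: "t": time; "joints": joint angles; "joint_velocities": joint speeds; "joint_torque": joint torques, N m; "tcp_pos": TCP position; "tcp_rot": TCP orientation; "contact_force": force on the tool from outside, world axes, zero at the start; "wrist_torque": the same for the moment, N m; "grip_width": opening from 0.0 (shut) to 1.0 (fully open); "grip_force": force on a finger pad.
Only numpy, scipy, OpenCV 4.12 (cv2) and the standard library are available. Lean on these libraries where they do the work, as an engineer would, in place of code of your own. Each camera call takes 0.05 s, during which the arm holds its last target. There are 200 camera calls.

## Working session

There is one attempt and no reset: what is moved stays moved. The work goes in short steps, each a Python script; the robot and the scene stay as the last script left them, time stands still between calls to the robot, and variables do not carry over. Pictures are saved under pics/ and viewed, at most 10 in all, crops included, and the job is handed in when it is done.

```bash
ls; mkdir -p pics; cat > h.py <<'E'
import numpy as np, cv2
from cell import robot, grip, kin, viewer
def snap(c,n):
    im=viewer.read_camera(c); cv2.imwrite(f'pics/{n}.png',im[:,:,::-1]); return im
def world(p,c):
    i=viewer.camera_info(c); return np.array(i['R']).T@(np.array(p)-np.array(i['t']))
def proj(X,c):
    i=viewer.camera_info(c); q=np.array(i['camera_matrix'])@(np.array(i['R'])@X+np.array(i['t'])); return q[:2]/q[2]
E
python3 - <<'E'
from h import *
for c in('side','top'):
    snap(c,c+'0')
    for n in('carrier','left_pivot','right_pivot','left_pad','right_pad','tumbler','mug','carafe'):
        for d in viewer.pinpoint(n,c)[:2]:
            w=world(d['at'],c); print(c,n,round(d['confidence'],2),w.round(0),proj(w,c).round(0))
E
```

```text
pics
side carrier 0.81 [570.  58.   0.] [262. 231.]
side left_pivot 0.86 [523. 164. 124.] [252. 235.]
side right_pivot 0.7 [582. -43. 121.] [278. 172.]
side right_pivot 0.19 [481. 150. 145.] [271. 232.]
side left_pad 0.62 [478. 150. 147.] [272. 232.]
side right_pad 0.79 [531. -62. 141.] [299. 168.]
side tumbler 0.96 [398.  32.  -2.] [326. 251.]
side mug 0.63 [499. 340.   1.] [218. 332.]
side carafe 0.81 [ 602. -248.    2.] [308. 160.]
top carrier 0.86 [569.  64.  -1.] [274. 209.]
top left_pivot 0.8 [533. 166. 123.] [235. 214.]
top right_pivot 0.56 [587. -44. 127.] [316. 194.]
top right_pivot 0.44 [398.  35.   0.] [284. 268.]
top left_pad 0.79 [478. 151. 144.] [240. 235.]
top right_pad 0.9 [534. -58. 145.] [322. 213.]
top tumbler 0.76 [398.  37.  -2.] [284. 268.]
top mug 0.74 [502. 343.   1.] [178. 231.]
top carafe 0.59 [ 604. -253.   -2.] [383. 197.]
```

View pics/side0.png

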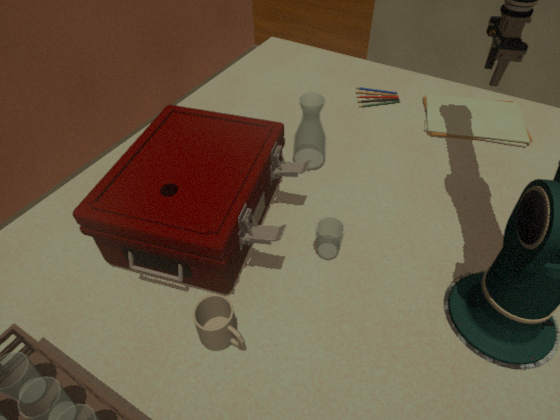

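View pics/top0.png

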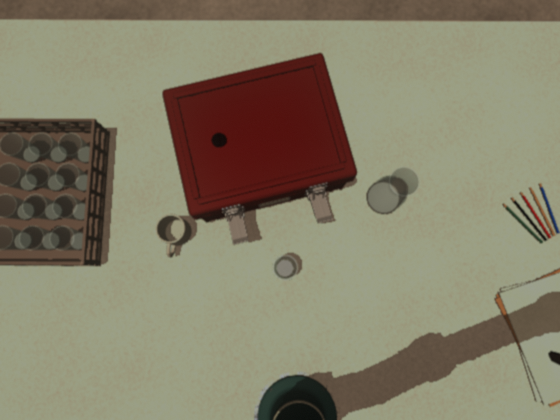

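The pictures agree with the networks: both levers stick out towards the robot (side view about (265,233) and (292,168)), the tumbler stands between them and further out, and the carrier is yawed about 15°. Next I check the reach and plan the arc.

```bash
cat >> h.py <<'E'
from scipy.spatial.transform import Rotation as Rn
yaw=0.26; X=np.array([np.cos(yaw),np.sin(yaw),0]); Y=np.array([-X[1],X[0],0]); Z=np.array([0,0,1.])
front=np.array([569.6,63.,0])
PIV={s:front-14*X+125*Z+k*110*Y for s,k in(('left',1),('right',-1))}
def orient(tilt,flip):
    z=np.sin(tilt)*X-np.cos(tilt)*Z; x=np.cos(tilt)*X+np.sin(tilt)*Z
    if flip:x=-x
    return Rn.from_matrix(np.c_[x,np.cross(z,x),z]).as_rotvec()
def tcp(s,th,tilt,extra=0,r=50):
    d=-np.sin(th)*X-np.cos(th)*Z; n=-np.cos(th)*X+np.sin(th)*Z
    x=np.cos(tilt)*X+np.sin(tilt)*Z
    return PIV[s]+r*d+(10+10*abs(x@n)+extra)*n
E
python3 - <<'E'
from h import *
for s in PIV:
    print(s,PIV[s].round())
    for tilt in(.6,.4):
      for f in(0,1):
        for p in (tcp(s,1.8,tilt,25)+[0,0,120],tcp(s,1.8,tilt,25),tcp(s,1,tilt),tcp(s,.1,tilt)):
            q=kin.ik(p,orient(tilt,f)); print(tilt,f,p.round(),None if q is None else np.round(q,2))
print(robot.observe()['tcp_rot'],robot.observe()['t'])
E
```

```text
left [528. 166. 125.]
0.6 0 [490. 156. 298.] [ 0.75 -0.17 -1.03  2.22 -0.29  0.42 -1.4 ]
0.6 0 [490. 156. 178.] [ 0.12  0.12 -0.57  2.38  1.21  0.17 -2.89]
0.6 0 [482. 153. 107.] None
0.6 0 [506. 160.  77.] [-0.03  0.4  -0.44  2.41  2.35  0.34  2.28]
0.6 1 [490. 156. 298.] [ 0.54 -0.14 -0.86  2.23 -0.14  0.41  1.59]
0.6 1 [490. 156. 178.] [ 0.4   0.17 -0.87  2.37  1.3   0.23  0.18]
0.6 1 [482. 153. 107.] None
0.6 1 [506. 160.  77.] [ 0.65  0.91 -1.33  2.38  1.97  0.92 -0.16]
0.4 0 [490. 156. 296.] [ 1.19 -0.01 -1.52  2.07  0.04  0.67 -1.67]
0.4 0 [490. 156. 176.] [ 0.42  0.23 -0.9   2.23  0.6   0.44 -2.24]
0.4 0 [481. 153. 108.] [ 0.18  0.32 -0.66  2.31  0.98  0.31 -2.63]
0.4 0 [505. 160.  77.] [-0.95  0.39  0.64  2.33 -1.15  0.2  -0.6 ]
0.4 1 [490. 156. 296.] [ 0.78 -0.01 -1.14  2.08  0.04  0.67  1.44]
0.4 1 [490. 156. 176.] [ 0.61  0.31 -1.12  2.22  0.78  0.5   0.74]
0.4 1 [481. 153. 108.] [ 0.2   0.32 -0.68  2.31  1.    0.31  0.5 ]
0.4 1 [505. 160.  77.] [ 0.01  0.39 -0.47  2.28  1.13  0.25  0.36]
right [584. -47. 125.]
0.6 0 [547. -57. 298.] [ 0.81 -0.   -0.6   2.14 -0.54  0.51 -
[... 364 characters left out ...]
[ 1.26  0.81 -1.31  2.31  1.71  0.48  0.54]
0.6 1 [563. -53.  77.] [ 1.2   0.98 -1.32  2.27  1.84  0.62  0.5 ]
0.4 0 [546. -57. 296.] [ 0.69  0.07 -0.57  2.01 -0.17  0.71 -1.08]
0.4 0 [546. -57. 176.] [ 0.54  0.23 -0.46  2.15 -0.11  0.41 -1.1 ]
0.4 0 [538. -59. 108.] [ 0.44  0.33 -0.34  2.22 -0.18  0.24 -1.01]
0.4 0 [561. -53.  77.] [ 0.35  0.42 -0.26  2.19 -0.23  0.18 -0.97]
0.4 1 [546. -57. 296.] [ 0.65  0.06 -0.53  2.01 -0.18  0.71  2.07]
0.4 1 [546. -57. 176.] [ 0.83  0.3  -0.79  2.13  0.17  0.42  1.8 ]
0.4 1 [538. -59. 108.] [ 0.71  0.39 -0.65  2.2   0.34  0.26  1.66]
0.4 1 [561. -53.  77.] [ 0.49  0.44 -0.43  2.18  0.18  0.18  1.79]
[ 3.09690011e+00  5.27953098e-01 -1.26134153e-04] 0.9
```

```bash
cat >> h.py <<'E'
def fo(): 
    o=robot.observe(); return np.round(o['contact_force'],1), np.round(o['tcp_pos']), round(o['t'],1)
def push(s,flip,tilt=.4):
    R=orient(tilt,flip)
    robot.movep(tcp(s,1.8,tilt,25)+[0,0,120],R); print('above',fo(),np.round(robot.observe()['joints'],2))
    robot.servo_line(tcp(s,1.8,tilt,25),150); print(fo())
    for th in np.linspace(1.7,.12,8):
        robot.servo_line(tcp(s,th,tilt),60); f=fo(); print(round(th,2),f)
        if np.linalg.norm(f[0])>25: print('high force');return
    robot.servo_line(tcp(s,.12,tilt)-80*X+30*Z,150)
    robot.servo_line(tcp(s,.12,tilt)-80*X+200*Z,200); print(fo(),np.round(robot.observe()['joints'],2))
def chk(s):
    for c in('side','top'):
        snap(c,f'{c}_{s}')
        for d in viewer.pinpoint(s+'_pad',c)[:2]:
            w=world(d['at'],c)-PIV[s]; print(c,s,round(d['confidence'],2),np.round([w@X,w@Y,w@Z]))
E
python3 - <<'E'
from h import *
grip(0.0)
robot.servo_line([215.4,-613.3,400],250)
push('right',0); chk('right')
E
```

```text
above (array([0.4, 0.3, 0.2]), array([547., -58., 296.]), 5.5) [ 0.69  0.07 -0.57  2.01 -0.17  0.71 -1.08]
(array([0.6, 0.2, 0. ]), array([547., -57., 177.]), 6.4)
1.7 (array([-0.9,  0.4,  0.5]), array([538., -59., 146.]), 7.1)
1.47 (array([ 0.8, -0.3,  2.1]), array([535., -60., 133.]), 7.5)
1.25 (array([-0.2, -0.5,  3.7]), array([535., -60., 119.]), 7.8)
1.02 (array([-1. , -0.8,  5.7]), array([537., -60., 109.]), 8.2)
0.8 (array([ 0. , -0.8,  4.5]), array([541., -59., 100.]), 8.5)
0.57 (array([-0.7, -1.1,  2.5]), array([545., -57.,  91.]), 8.8)
0.35 (array([ 0.5,  0.5, -0.1]), array([552., -55.,  84.]), 9.1)
0.12 (array([-0.3, -0.6, -0.1]), array([561., -53.,  77.]), 9.4)
(array([-0.1,  0.4, -0.5]), array([483., -73., 277.]), 11.2) [ 1.   -0.02 -0.77  2.14 -0.32  0.69 -0.87]
side right 0.89 [-11.  -0. -59.]
top right 0.78 [ -8.   6. -53.]
```

Right latch is shut: its pad is about 10 mm out and 55 mm below the pivot. Now the left one.

```bash
python3 - <<'E'
from h import *
for p in (tcp('left',1.8,.4,25)+[0,0,120],tcp('left',1.8,.4,25),tcp('left',1,.4),tcp('left',.1,.4)):
    q=kin.ik(p,orient(.4,0)); print(None if q is None else np.round(q,2))
push('left',0); chk('left')
E
```

```text
[ 0.94 -0.01 -1.29  2.07  0.04  0.67 -1.69]
[ 0.56  0.28 -1.06  2.22  0.73  0.48 -2.35]
[-0.21  0.25 -0.22  2.33  0.61  0.2  -2.3 ]
[-0.19  0.36 -0.24  2.29  0.93  0.17 -2.61]
above (array([ 0.7, -0.2,  0.1]), array([490., 154., 296.]), 12.3) [ 0.94 -0.01 -1.28  2.07  0.04  0.67 -1.69]
(array([0.3, 0. , 0. ]), array([490., 155., 177.]), 13.2)
1.7 (array([ 0.3,  1. , -0.1]), array([482., 154., 147.]), 13.9)
1.47 (array([-0.8, -0.1,  1.7]), array([479., 153., 134.]), 14.3)
1.25 (array([-0.8, -0.9,  3. ]), array([479., 153., 120.]), 14.6)
1.02 (array([-0.3, -0.9,  5.8]), array([481., 153., 109.]), 15.0)
0.8 (array([-1.1, -1.2,  4.7]), array([484., 154., 100.]), 15.3)
0.57 (array([-0.9, -1. ,  1.6]), array([488., 155.,  91.]), 15.6)
0.35 (array([ 0.3,  1.4, -0.1]), array([495., 157.,  84.]), 15.9)
0.12 (array([-0.9,  0.7,  0.6]), array([504., 160.,  77.]), 16.2)
(array([-0.9,  0. ,  0.7]), array([427., 139., 277.]), 18.9) [ 0.75 -0.23 -1.    2.22 -0.31  0.66 -1.37]
side left 0.64 [ -8.  -1. -57.]
top left 0.64 [ -9.  -2. -51.]
top left 0.52 [ 5. -1.  3.]
```

View pics/side_left.png

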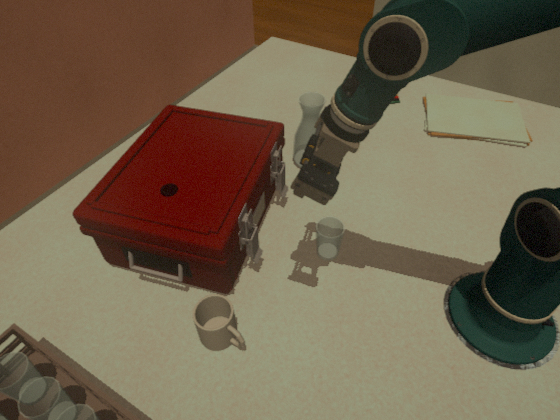

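Both levers hang shut, at about (250,240) and (279,178). The carrier, tumbler, mug and carafe are where they were. I'll take the hand well away and hand in.

```bash
python3 - <<'E'
from h import *
o=robot.observe()
robot.servo_line(np.array(o['tcp_pos'])+[0,0,110],200)
robot.movep([215.4,-613.3,400],[3.0969,.52795,0]); robot.hold(.5); print(fo())
chk('right')
snap('top','end'); 
for n in('tumbler','mug','carafe','left_pad','right_pad','carrier'):
    for d in viewer.pinpoint(n,'top')[:1]: print(n,world(d['at'],'top').round())
print(robot.job_done())
E
```

```text
(array([ 0.6, -0.1,  0. ]), array([ 215., -613.,  400.]), 23.0)
side right 0.55 [-13.  -0. -56.]
side right 0.52 [ -33. -201. -127.]
top right 0.63 [-10.   3. -53.]
tumbler [396.  33.  -0.]
mug [502. 345.   2.]
carafe [ 602. -250.   -1.]
left_pad [520. 160.  70.]
right_pad [576. -47.  71.]
carrier [568.  65.  -3.]
the job is handed in; nothing more can be done
None
```

Both latches are snapped shut, the carrier, tumbler, mug and carafe are where they were to within measurement error, the hand is clear, and the job was handed in at about 24 s.

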